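Prove the part-present switch and load the engraver

TASK

Get the laser engraver ready to run. First prove its limit switch by hand: with the guides still empty, swing the roller arm over in the loading direction until it clicks, stopping well short of its end stop, and let it spring all the way back. Then push the work carrier along the bed, without lifting it off, through the flared guides until it is fully home against the end stop, its side holding the roller arm over, and leave the tools on the bench where they are.

Things in the scene. Friction and masses are not known exactly. Their poses are not given: they have to be found in the camera images.
- bed: Fixed loading bed of the laser engraver: a dark plate 470 x 170 mm in front of a white cabinet. Origin: on the table, mid-width; x is the loading direction (to the cabinet), y across, z up. The plate's top is at z = 40 mm, from x = -250 to 220 mm, |y| up to 85 mm. The cabinet begins at x = 390 mm, is 440 mm wide and 220 mm high.
- bed_mouth (a point): Mouth of the guides, mid-width on the plate's top (bed x = -55 mm), axes as the bed. Two steel guide bars, 12 mm wide, 10 mm high, flare from a gap of 140 mm here to 94 mm at 90 mm further along x, then run straight and parallel, centred on the bed, to the end stop.
- end_stop (a point): Foot of the face of the end stop, a steel bar 20 mm high across the guides, mid-width on the plate's top (bed x = 170 mm), axes as the bed.
- nest_home (a point): Point on the plate's top where the centre of the carrier's underside lies when it is fully home (bed x = 110 mm, y = 0), axes as the bed.
- carrier: Loose work carrier: aluminium plate 120 (x) x 90 (y) x 30 mm, about 0.6 kg; front (+x) corners chamfered 12 mm; square rear face at x = -60 mm. On top a dark vice with a brass disc: x -32 to 40 mm, 60 mm wide in y, top 52 mm up; its screw reaches back to x = -54 mm. Origin: centre of the underside; x to the nose. Starts on the bed before the guide mouth, off-centre and skewed.
- limit_switch: Fixed grey roller-lever limit switch beside the bed on its +y side, about 80 x 40 mm, axes parallel to the bed's. Origin: on the table surface directly below the upright shaft of its lever. The top of its body is 58 mm above the table. Its place along the bed varies.
- switch_arm (a joint): Angle (rad) of the switch's steel arm about its upright shaft. 0: at rest, pointing to bed -y; grows as the roller swings in the loading direction. Clicks at 0.45; end stop at 1.2, keep under 1.0; the carrier, home, holds it at about 0.75. Springs back to 0; needs 0.6 N at the roller to start, 1.7 N at 0.75. Arm: 70 mm from shaft to roller axis, 14 mm wide, 65 to 70 mm above the table.
- roller (a point): Centre of the black roller under the free end of the arm: 22 mm diameter, upright axis, 12 mm tall, from 53 to 65 mm above the table (13 to 25 mm above the bed, clear of the guide bars). At rest it reaches some 20 mm into the straight part of the channel.
- hammer: Bystander: hammer with wooden handle lying on the bench, not to be disturbed.
- bench_block: Bystander: steel bench block 75 mm square on a wooden base, 39 mm high, not to be disturbed.
- pliers: Bystander: pliers about 140 mm long lying on the bench, not to be disturbed.
Not all that is in view belongs to the job. Of the things that look like the carrier, the largest one is meant.

How it is judged:
On the way, in this order (a step that is already met when the one before it is completed fails the run):
1. the roller arm is swung by the hand past its click (0.45 rad) while the carrier still waits outside the guides (value of joint switch_arm above 0.45 rad and contact force between the fingers and limit_switch above 0.2 N and x of carrier in the frame of bed below -0.08 m), for 0.1 s.
2. the arm is let go and has sprung back (under 0.1 rad), the carrier still outside the guides (value of joint switch_arm below 0.1 rad and contact force between the fingers and limit_switch below 0.05 N and x of carrier in the frame of bed below -0.08 m), for 0.2 s.
At the end, for the whole second after the job is handed in: The carrier lies flat on the bed, at rest, fully home: within 4 mm of the end-stop position and of the centre line, square within 0.05 rad, and its flank holds the roller arm past its click (over 0.45 rad) (x of carrier in the frame of nest_home between -0.004 and 0.004 m and y of carrier in the frame of nest_home between -0.004 and 0.004 m and z of carrier in the frame of nest_home below 0.003 m and angle between the x axis of carrier and the x axis of bed, either way round below 0.05 rad and value of joint switch_arm above 0.45 rad and linear speed of carrier below 0.01 m/s and angle between carrier's own z axis and vertical below 0.05 rad); the robot touches nothing.
It fails at once if the roller arm is forced near its end stop (over 1.1 rad) (value of joint switch_arm above 1.1 rad).
It fails at once if the carrier is lifted off the bed (by 12 mm) or tipped (z of carrier in the frame of nest_home above 0.012 m or angle between carrier's own z axis and vertical above 0.25 rad).
It fails at once if a tool on the bench is moved by more than 25 mm (distance of any of hammer, bench_block, pliers from where it was at the start of the episode above 0.025 m).
It also fails if it takes over 61 s, if anything falls off the work surface, if the arm or the gripper's body presses on something with over 40 N, if the wrist force passes 120 N, or if a joint passes its speed limit or range.

ROBOT

A 6-joint arm with a two-finger parallel gripper is mounted at the origin on the work surface. World frame = base frame: x ahead of the robot, y to its left, z up, the work surface at z = 0. Lengths are in m, angles in rad, forces in N, time in s.
With the tool pointing down it reaches from about 0.3 to 0.875 m from the base axis. Payload 6.4 kg.
Tool frame: the origin (TCP) lies on the centre line of the jaws, within the pads' length; the fingertips stand 19 mm ahead of it and the grasp point (between the pads) is the TCP; z points along the fingers, y is the line along which they close (so a half turn about z gives the same grasp; the last joint's range is limited). The gripper opens to 88 mm and grips with 3 to 60 N. Pads are 18 mm wide; open, the fingers measure 123 mm over their backs; the gripper's body (75 mm by 187 mm) begins 45 mm behind the grasp point.
Start: joints at [1.008, 0.181, 1.607, -0, 1.354, -0.206], TCP at [0.201, 0.539, 0.258] pointing down, gripper open.
Joint ranges: [-2.99, 2.99], [-0.89, 2.07], [0.3, 2.58], [-1.14, 4.28], [0, 2.63], [-3.12, 3.12]. Speed limits (rad/s): [2.57, 2.57, 3.01, 3.14, 3.14, 3.14].

INTERFACE

Orientations are given as a unit quaternion [x, y, z, w].
In Python, from plant import env gives the robot as it stands. Calls block until the motion is done:
- env.movep(position, orientation): joint-space move of the TCP to a pose.
- env.line_to(position, speed=0.15, attitude=None): straight line of the TCP; attitude=None keeps the orientation; speed is the mean speed in m/s.
- env.set_joints(angles): joint-space move.
- env.command_gripper(opening, f_grip=None): finger opening in m; f_grip is the grip in N (None keeps the last); returns when the fingers have stopped.
- env.pause(seconds).
- env.solve_ik(position, orientation): joint angles nearest the present ones, or None.
- env.grab_frame(name): name is "scene" or "top"; returns a dict with "color" (420x560x3 uint8, blue, green, red), "mtx" (3x3 intrinsics, pixels), "world_from_camera" (4x4, takes a point from camera to world coordinates). Camera axes: x right, y up, looking along -z (the intrinsics and any distortion apply to the point x, -y, -z); pixel columns grow to the right and rows downward; lengths in m; the calibration is good to about 2 mm. A picture is of the moment at which its call begins. There is no depth.
A pose or a line that the arm cannot do raises env.MotionError and nothing moves.
- env.finish_job(): hands the job in; it is judged then, once.
Trained networks look in the newest picture that a camera, given by its name, has taken for a name from the list of things; names that differ only in an ending like _2 or _b are one class to them, and where a whole thing is asked for, a point or a joint stands for the part that bears it (a point fixed in the world has none). Each returns a list of dicts, best first, with "score" (0 to 1); they miss things now and then, are a little off and sometimes report something else, mostly with a low value. They report only what shows in the picture. A call takes as long as a camera call. They do not tell look-alikes from the thing itself.
- env.trace(query, camera): "pixels" (420x560 bool, what is visible of it).
- env.spot_point(query, camera): "centre" ([x, y, z] in m, in world coordinates, good to about 4 mm: a listed point, or the origin of a listed thing).
Readings, each from a call of its own:
- env.read_time_s(): time.
- env.read_qpos(): joint angles.
- env.read_joint_vel(): joint speeds.
- env.read_tau(): joint torques, N m.
- env.read_eef_pos(): TCP position.
- env.read_ee_rot(): TCP orientation.
- env.read_force(): force on the tool from outside, world axes, zero at the start.
- env.read_ft_torque(): the same for the moment, N m.
- env.read_opening(): finger opening in m.
- env.read_grasp_force(): force on a finger pad.
Only numpy, scipy, OpenCV 4.12 (cv2) and the standard library are available. Lean on these libraries where they do the work, as an engineer would, in place of code of your own. Each camera call takes 0.05 s, during which the arm holds its last target. There are 200 camera calls.

## Working session

There is one attempt and no reset: what is moved stays moved. The work goes in short steps, each a Python script; the robot and the scene stay as the last script left them, time stands still between calls to the robot, and variables do not carry over. Pictures are saved under pics/ and viewed, at most 10 in all, crops included, and the job is handed in when it is done.

```bash
mkdir -p pics; ls
python3 - <<'E'
from plant import env
import cv2,numpy as np
for c in ["scene","top"]:
    f=env.grab_frame(c); cv2.imwrite(f"pics/a_{c}.png",f["color"])
    print(c,f["mtx"].tolist(),np.round(f["world_from_camera"],3).tolist())
    for q in ["bed","bed_mouth","end_stop","nest_home","carrier","limit_switch","roller","hammer","bench_block","pliers"]:
        print(q,[(np.round(d["centre"],4).tolist(),round(d["score"],2)) for d in env.spot_point(q,c)[:4]])
print(env.read_ee_rot(),env.read_time_s(),env.read_eef_pos())
E
```

```text
pics
scene [[497.0322078927867, 0.0, 272.36223515601546], [0.0, 497.0322078927867, 202.80240898124734], [0.0, 0.0, 1.0]] [[-0.513, -0.701, 0.496, 1.084], [0.859, -0.422, 0.291, 0.413], [0.006, 0.575, 0.818, 0.986], [0.0, 0.0, 0.0, 1.0]]
bed [([0.556, -0.013, 0.0015], 0.62)]
bed_mouth [([0.5564, -0.0127, 0.0018], 0.75), ([0.5527, 0.0426, 0.0411], 0.63), ([0.5307, -0.1819, 0.0414], 0.51)]
end_stop [([0.5257, -0.1782, 0.0432], 0.91), ([0.7575, 0.1836, -0.0049], 0.74)]
nest_home [([0.5752, -0.0907, 0.0575], 0.71), ([0.5314, -0.1222, 0.0422], 0.68)]
carrier [([0.3024, 0.1594, -0.0008], 0.78), ([0.5803, 0.1422, 0.0398], 0.6), ([0.2599, 0.304, -0.0003], 0.6)]
limit_switch [([0.6484, -0.0973, 0.0002], 0.81)]
roller [([0.5283, -0.1799, 0.0407], 0.75), ([0.5772, -0.0907, 0.0572], 0.61)]
hammer [([0.756, 0.1826, -0.002], 0.96)]
bench_block [([0.4695, 0.3725, 0.004], 0.63)]
pliers [([0.5529, -0.0118, 0.0008], 0.27)]
top [[407.6365523029451, 0.0, 281.5120218820154], [0.0, 407.6365523029451, 208.37549932621613], [0.0, 0.0, 1.0]] [[-0.027, 0.991, -0.132, 0.409], [-0.999, -0.023, 0.029, 0.099], [0.026, 0.133, 0.991, 0.873], [0.0, 0.0, 0.0, 1.0]]
bed [([0.547, -0.0087, -0.0008], 0.79)]
bed_mouth [([0.5531, 0.05, 0.0399], 0.95)]
end_stop [([0.5224, -0.1732, 0.0415], 0.87)]
nest_home [([0.5332, -0.1198, 0.0391], 0.64)]
carrier [([0.2582, 0.2983, -0.0017], 0.83), ([0.5774, 0.1423, 0.0432], 0.69), ([0.3072, 0.1552, 0.0027], 0.68)]
limit_switch [([0.645, -0.0992, 0.0003], 0.82)]
roller [([0.5786, -0.0911, 0.0601], 0.65)]
hammer [([0.7571, 0.1814, -0.0017], 0.97)]
bench_block [([0.4651, 0.3787, -0.0001], 0.79)]
pliers [([0.6078, 0.3883, -0.002], 0.67)]
[ 1.77453971e-01  9.84129101e-01 -8.12468711e-06 -5.67583509e-06] 1.1 [0.20081231 0.53880564 0.25771528]
```

View pics/a_scene.png

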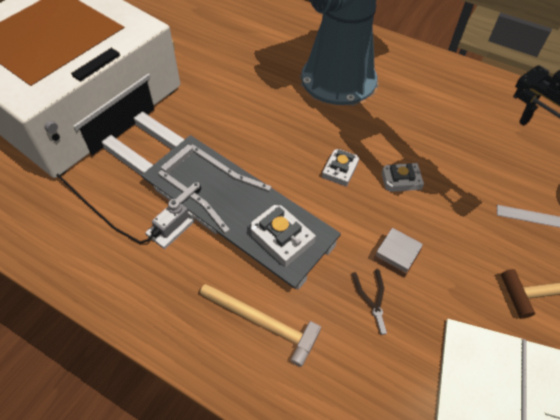

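View pics/a_top.png

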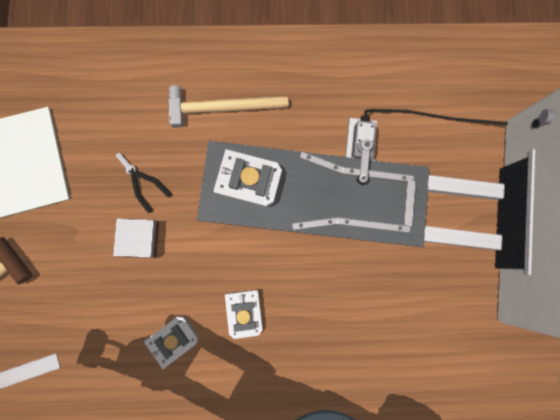

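The scene view shows the bed with the guides running toward the cabinet. The large carrier (scene ~282,232; top ~250,178) is off-centre and skewed, and the two smaller look-alikes are off the bed. The switch roller is at top ~(363,178). Next I'll refine the poses by silhouette fitting.

```bash
cat > h.py <<'E'
import numpy as np,cv2
from scipy.optimize import minimize
from plant import env
def proj(f,P):
    T=np.linalg.inv(f["world_from_camera"]); p=np.c_[P,np.ones(len(P))]@T.T
    p=p[:,:3]*[1,-1,-1]; u=p@f["mtx"].T; return u[:,:2]/u[:,2:]
def place(pose,P):
    x,y,a=pose[:3]; c,s=np.cos(a),np.sin(a); P=np.asarray(P,float)
    return np.c_[x+c*P[:,0]-s*P[:,1],y+s*P[:,0]+c*P[:,1],P[:,2]]
def prism(xy,z0,z1): return np.array([[x,y,z] for z in(z0,z1) for x,y in xy])
CAR=[prism([(-.06,-.045),(.048,-.045),(.06,-.033),(.06,.033),(.048,.045),(-.06,.045)],.04,.07),
     prism([(-.032,-.03),(.04,-.03),(.04,.03),(-.032,.03)],.07,.092)]
BED=[prism([(-.25,-.085),(.22,-.085),(.22,.085),(-.25,.085)],.028,.04)]
def render(f,parts,pose):
    S=4; m=np.zeros((420*S,560*S),np.uint8)
    for P in parts:
        u=proj(f,place(pose,P)); h=cv2.convexHull(((u+.5)*S).astype(np.float32)).astype(np.int32)
        cv2.fillConvexPoly(m,h,255)
    return cv2.resize(m,(560,420),interpolation=cv2.INTER_AREA)/255.
def fit(obs,parts,p0):
    def cost(p):
        return sum(1-np.minimum(r,m).sum()/np.maximum(r,m).sum() for f,m in obs for r in [render(f,parts,p)])
    s=np.array([[0,0,0],[.01,0,0],[0,.01,0],[0,0,.1]])+p0
    r=minimize(cost,p0,method="Nelder-Mead",options=dict(initial_simplex=s,xatol=1e-4,fatol=1e-5)); return r.x,r.fun
def carrier_mask(c,near):
    best=None
    f=env.grab_frame(c); u=proj(f,np.array([near]))[0]
    for d in env.trace("carrier",c):
        m=d["pixels"]; ys,xs=np.nonzero(m); dd=np.hypot(xs.mean()-u[0],ys.mean()-u[1])
        if best is None or dd<best[0]: best=(dd,m.astype(float),d["score"])
    return f,best
def find_carrier(p0):
    out=[]; obs=[]
    for c in("top","scene"):
        f,b=carrier_mask(c,[p0[0],p0[1],.06])
        if b and b[0]<25: obs.append((f,b[1])); print(c,b[0],b[2],fit([obs[-1]],CAR,p0))
    return fit(obs,CAR,p0) if obs else None
E
python3 - <<'E'
from h import *
import json
obs=[]; p0=np.array([.545,-.005,np.arctan2(-.223,-.03)])
for c in("top","scene"):
    f=env.grab_frame(c); d=env.trace("bed",c)
    if not d: print("no",c);continue
    m=d[0]["pixels"].astype(np.uint8)
    cs,_=cv2.findContours(m,0,2); h=cv2.convexHull(max(cs,key=cv2.contourArea)); 
    hm=np.zeros_like(m); cv2.fillConvexPoly(hm,h,1); obs.append((f,hm.astype(float))); print(c,d[0]["score"],fit(obs[-1:],BED,p0))
    img=f["color"].copy(); cv2.drawContours(img,[h],-1,(0,0,255),1); cv2.imwrite(f"pics/b_{c}.png",img)
bed,e=fit(obs,BED,p0); print("bed",bed,e)
car,e=find_carrier(np.array([.579,.142,bed[2]+.15])); print("car",car,e)
def inbed(w): 
    d=np.array(w[:2])-bed[:2]; c,s=np.cos(bed[2]),np.sin(bed[2]); return np.round([c*d[0]+s*d[1],-s*d[0]+c*d[1]],4)
print("car in bed",inbed(car),car[2]-bed[2])
for n,w in dict(mouth=[.5531,.05],mouth2=[.5527,.0426],stop=[.5224,-.1732],stop2=[.5257,-.1782],nest=[.5332,-.1198],nest2=[.5314,-.1222],sw=[.645,-.0992],sw2=[.6484,-.0973],rol=[.5786,-.0911],rol2=[.5772,-.0907]).items(): print(n,inbed(w))
json.dump(bed.tolist(),open("bed.json","w"))
big=[]
for c,(f,_) in zip(("top","scene"),obs):
    img=f["color"].copy()
    R=[(P,bed,(0,0,255)) for P in BED]+[(P,car,(0,255,0)) for P in CAR]
    g=prism([(-.055,.07),(.035,.047),(.17,.047),(.17,-.047),(.035,-.047),(-.055,-.07)],.05,.05)[:6]
    for P,p,col in R: 
        n=len(P)//2; cv2.polylines(img,[np.int32(np.round(proj(f,place(p,P[n:]))))],True,col)
    cv2.polylines(img,[np.int32(np.round(proj(f,place(bed,g))))],False,(255,255,0))
    x0,y0=(190,100) if c=="top" else (130,120)
    big.append(cv2.resize(img[y0:y0+160,x0:x0+250],None,fx=2.5,fy=1.87*1))
cv2.imwrite("pics/c.png",np.vstack(big))
E
```

```text
top 0.58 (array([ 0.49504019, -0.02463832, -1.92851263]), np.float64(0.6887845605284181))
scene 0.95 (array([ 0.59623292, -0.03605834, -1.51020169]), np.float64(0.7543007963112018))
bed [ 0.55465895 -0.01275435 -1.68872162] 1.4574470700080404
top 0.5219731240561234 0.64 (array([ 0.58061859,  0.14015724, -1.84336033]), np.float64(0.027338631711039896))
scene 1.9622662575804504 0.78 (array([ 0.57944756,  0.14151868, -1.86554182]), np.float64(0.02960268698287838))
car [ 0.57964094  0.14075451 -1.8434762 ] 0.06467017600693925
car in bed [-0.1554  0.0067] -0.154754576727415
mouth [-0.0621 -0.0089]
mouth2 [-0.0547 -0.0085]
stop [ 0.1631 -0.0132]
stop2 [ 0.1677 -0.0093]
nest [ 0.1088 -0.0087]
nest2 [ 0.1114 -0.0102]
sw [0.0752 0.0999]
sw2 [0.0729 0.103 ]
rol [0.075 0.033]
rol2 [0.0748 0.0316]
```

View pics/c.png

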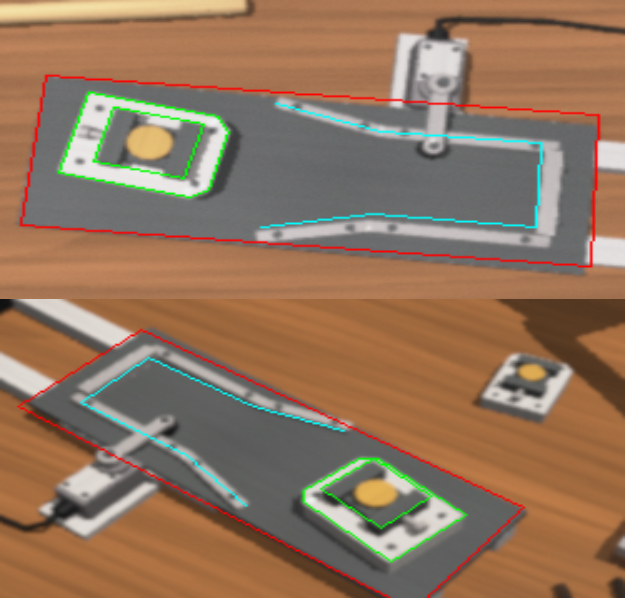

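The carrier fit is tight, with chamfers at the nose. The bed outline is about 8 mm off laterally, so I'll refit it on the bright guide bars.

```bash
cat > g.py <<'E'
from h import *
import json
bed0=np.array([.546,-.013,-1.70])
def q(a,b,w): # bar from a to b inner edge, width outward w(sign)
    a,b=np.array(a),np.array(b); t=(b-a)/np.linalg.norm(b-a); n=np.array([-t[1],t[0]])*w
    return [a,b,b+n,a+n]
def parts(th):
    G=[]
    for s in(1,-1):
        G+=[prism(q((-.055,s*.07),(.035,s*.047),s*.012),.04,.05),prism(q((.035,s*.047),(.17,s*.047),s*.012),.04,.05)]
    return G+[prism([(.17,-.059),(.17+th,-.059),(.17+th,.059),(.17,.059)],.04,.06)]
def mk(c,p):
    f=env.grab_frame(c); hsv=cv2.cvtColor(f["color"],cv2.COLOR_BGR2HSV)
    roi=render(f,[prism([(-.068,-.078),(.197,-.078),(.197,.078),(-.068,.078)],.045,.045)],p)>.5
    ex=render(f,[prism([(.05,.015),(.105,.015),(.105,.15),(.05,.15)],.04,.075)],p)>0
    w=roi&~ex; m=(hsv[...,2]>115)&(hsv[...,1]<70)
    return f,w,m
E
python3 - <<'E'
from g import *
def run(obs,p0):
    def cost(p):
        t=0
        for f,w,m in obs:
            r=render(f,parts(p[3]),p)*w; mm=m*w; t+=1-np.minimum(r,mm).sum()/np.maximum(r,mm).sum()
        return t/len(obs)
    s=np.vstack([p0]+[p0+d for d in np.diag([.006,.006,.03,.006])])
    r=minimize(cost,p0,method="Nelder-Mead",options=dict(initial_simplex=s,xatol=5e-5,fatol=1e-5)); return r.x,r.fun
O={}
for c in("top","scene"):
    p=np.r_[bed0,.015]
    for _ in range(3): o=mk(c,p); p,e=run([o],p)
    O[c]=o; print(c,p,e)
p,e=run(list(O.values()),p); print(p,e); bed=p[:3]; json.dump(bed.tolist(),open("bed.json","w"))
def inbed(w): 
    d=np.array(w[:2])-bed[:2]; c,s=np.cos(bed[2]),np.sin(bed[2]); return np.round([c*d[0]+s*d[1],-s*d[0]+c*d[1]],4)
for n,w in dict(car=[.5796,.1408],mouth=[.5531,.05],stop=[.5224,-.1732],stop2=[.5257,-.1782],nest=[.5332,-.1198],sw=[.645,-.0992],sw2=[.6484,-.0973],rol=[.5786,-.0911],rol2=[.5772,-.0907]).items(): print(n,inbed(w))
big=[]
for c in O:
    f,w,m=O[c]; img=f["color"].copy(); S=3
    x0,y0=(190,100) if c=="top" else (130,120)
    img=cv2.resize(img[y0:y0+100,x0:x0+250] if c=="top" else img[y0:y0+100,x0:x0+250],None,fx=S,fy=S,interpolation=cv2.INTER_CUBIC)
    for P in parts(p[3]):
        n=len(P)//2; cv2.polylines(img,[np.int32(np.round((proj(f,place(bed,P[n:]))+.5-[x0,y0])*S))],True,(0,0,255))
    # lever: shaft at bed x .075,y .108
    for x in(.075,): 
        L=np.array([[x,.108,.07],[x,.038,.07]]); cv2.polylines(img,[np.int32(np.round((proj(f,place(bed,L))+.5-[x0,y0])*S))],False,(0,255,0))
    big.append(img)
cv2.imwrite("pics/d.png",np.vstack(big))
E
```

```text
top [ 0.55075499 -0.01346223 -1.71886569  0.01345866] 0.15708198722291578
scene [ 0.54520612 -0.01847607 -1.71012254  0.0078806 ] 0.17786963296398883
[ 0.54809735 -0.01396346 -1.71214641  0.01258126] 0.21937659051440173
car [-0.1577  0.0094]
mouth [-0.064  -0.0041]
stop [ 0.1613 -0.003 ]
stop2 [0.1658 0.001 ]
nest [0.1069 0.0002]
sw [0.0707 0.1079]
sw2 [0.0684 0.111 ]
rol [0.0721 0.0411]
rol2 [0.0719 0.0396]
```

View pics/d.png

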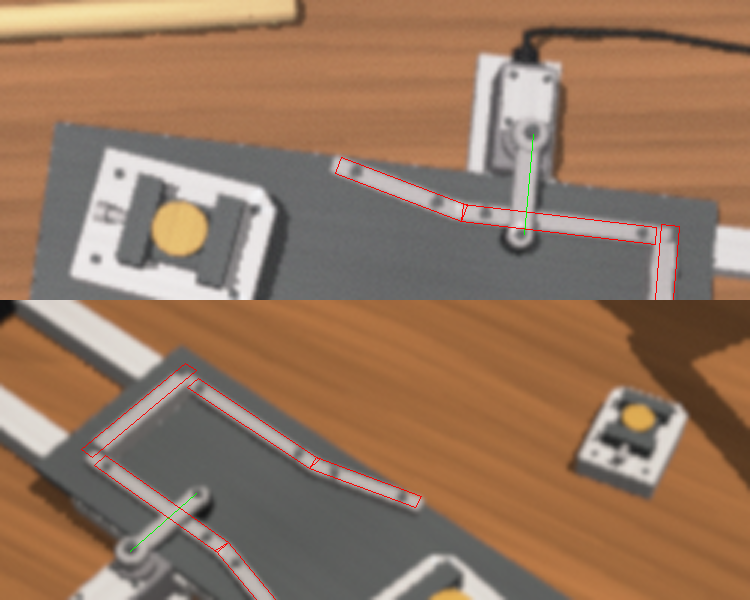

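The guides, end stop and lever overlays line up within about 2 mm. The lever is at bed x ≈ 0.073. Now the switch test.

```bash
cat >> h.py <<'E'
import json
from scipy.spatial.transform import Rotation as Ro
bed=np.array(json.load(open("bed.json"))) if __import__("os").path.exists("bed.json") else None
def W(x,y,z): return place(bed,[[x,y,z]])[0]
def tobed(w):
    d=np.array(w[:2])-bed[:2]; c,s=np.cos(bed[2]),np.sin(bed[2]); return np.array([c*d[0]+s*d[1],-s*d[0]+c*d[1]])
def quat(a,flip=0): # tool y along direction a+90deg, z down
    a=a+np.pi*flip; y=np.array([-np.sin(a),np.cos(a),0]); z=np.array([0,0,-1.]); return Ro.from_matrix(np.c_[np.cross(y,z),y,z]).as_quat()
E
cat > s1.py <<'E'
from h import *
for k in(0,1):
    j=env.solve_ik(W(.02,.036,.2),quat(bed[2],k)); print(k,None if j is None else np.round(j,2))
k=0 if abs(env.solve_ik(W(.02,.036,.2),quat(bed[2],0))[5])<abs(env.solve_ik(W(.02,.036,.2),quat(bed[2],1))[5]) else 1
json.dump(k,open("k.json","w"))
env.command_gripper(0.0)
env.movep(W(.02,.036,.2),quat(bed[2],k))
z=.057+.019
env.line_to(W(.03,.036,z),.15); env.pause(.2)
d=W(1,0,0)-W(0,0,0); f0=env.read_force()
x=.03; xc=None
while x<.065:
    x+=.002; env.line_to(W(x,.036,z),.04); f=(env.read_force()-f0)@d
    if f<-.35: xc=x; break
print("contact",xc,f,env.read_time_s())
if xc:
    env.line_to(W(min(xc+.0395,.098),.036,z),.05); env.pause(.1)
    print("force",(env.read_force()-f0),env.read_eef_pos()); 
    g=env.grab_frame("top"); cv2.imwrite("pics/e.png",cv2.resize(g["color"][100:260,190:440],None,fx=3,fy=3))
print(env.read_time_s())
E
python3 s1.py
```

```text
0 [-0.27  0.25  1.64 -0.    1.25 -0.13]
1 [-0.27  0.25  1.64 -0.    1.25  3.01]
contact 0.05600000000000002 -0.8829392761506499 10.0
force [-0.18817278  0.72562456  1.57738434] [ 0.56997619 -0.11332274  0.07590163]
11.0917
```

View pics/e.png

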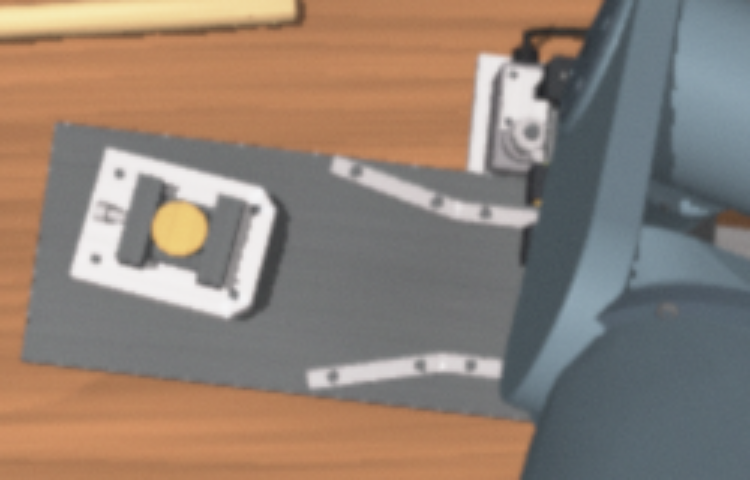

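The lever has left its rest line: the shaft at (532,132) shows, and the arm is hidden behind the robot. I'll check from the scene camera and average the force.

Run:
```python
from h import *
g=env.grab_frame("scene"); F=[]
for i in range(8): F.append(env.read_force()); env.pause(.02)
d=W(1,0,0)-W(0,0,0); print(np.mean(F,0),np.std(F,0),np.array(F)@d,env.read_time_s())
img=cv2.resize(g["color"][120:260,110:310],None,fx=4,fy=4,interpolation=cv2.INTER_CUBIC)
for th,col in((.45,(0,255,255)),(.65,(0,255,0)),(1.,(0,0,255))):
    L=np.array([W(.073,.108,.07),W(.073+.07*np.sin(th),.108-.07*np.cos(th),.07)]); u=(proj(g,L)+.5-[110,120])*4; cv2.polylines(img,[np.int32(u)],False,col)
cv2.imwrite("pics/f.png",img)
```

```text
[-0.82394129  1.64533609  1.39175607] [0.59919175 0.46477751 0.45405564] [-1.658148   -1.5663463  -2.27085296 -1.10092751 -1.9531461  -0.56891771
 -1.17077005 -1.81369081] 11.275
```

View pics/f.png

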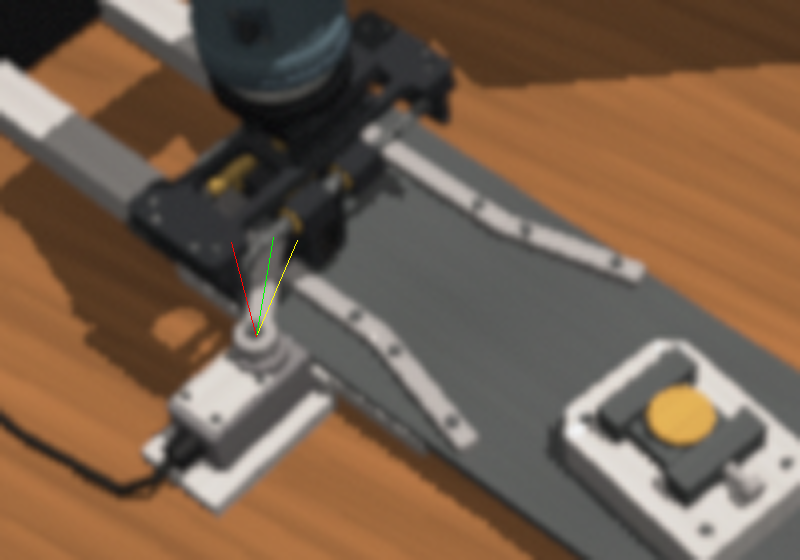

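The arm lies on the green 0.65 rad line, past the click. Now I'll let it go, verify it sprang back, and grip the carrier's vice to slide it square into the mouth.

```bash
cat > s2.py <<'E'
from h import *
k=json.load(open("k.json")); z=.076
env.line_to(W(.02,.036,z),.10); env.pause(.3); env.line_to(W(.0,.02,.17),.2)
car,e=find_carrier(np.array([.5796,.1408,-1.8435])); print("car",car,e,tobed(car))
g=place(car,[[.029,0,.094]])[0]; Q=quat(car[2],k)
env.movep(g+[0,0,.08],Q); env.command_gripper(.088)
fr=env.grab_frame("top"); cv2.imwrite("pics/g.png",cv2.resize(fr["color"][100:260,190:440],None,fx=3,fy=3))
env.line_to(g,.1); env.command_gripper(.04,10); print("opening",env.read_opening(),env.read_grasp_force())
Qb=quat(bed[2],k)
env.line_to(W(-.12+.029,0,.094),.05,Qb); print(env.read_force(),env.read_opening())
env.line_to(W(-.05+.029,0,.094),.08); print(env.read_force())
for x in(-.03,-.015,0): env.line_to(W(x+.029,0,.094),.04); print(x,env.read_force(),env.read_opening())
print(env.read_time_s())
env.command_gripper(.088); env.line_to(W(-.02,0,.16),.2); env.line_to(W(-.16,0,.2),.25)
print("car",(r:=find_carrier(np.array([*W(0,0,0)[:2],bed[2]]))),tobed(r[0]),r[0][2]-bed[2],env.read_time_s())
fr=env.grab_frame("scene"); cv2.imwrite("pics/i.png",cv2.resize(fr["color"][120:260,110:310],None,fx=4,fy=4))
E
python3 s2.py
```

```text
top 0.17008326006764538 0.56 (array([ 0.58031243,  0.14006709, -1.85812246]), np.float64(0.03581280949539356))
scene 2.0697786576587456 0.82 (array([ 0.57986735,  0.14062459, -1.8458301 ]), np.float64(0.0268580250782664))
car [ 0.58006674  0.14049496 -1.85318948] 0.06692535810337652 [-0.1574218   0.00989046]
opening 0.06000250564222369 10.000704824924469
[-0.40307365  1.23892523  3.38800378] 0.059628702970044356
[-0.21152823  2.83008447  5.00588352]
-0.03 [0.78311788 3.48571586 5.52842705] 0.05999369965796306
-0.015 [-0.49450097  2.76432788  5.97220251] 0.05967033407290999
0 [0.38302971 3.29288509 5.53235387] 0.05992695396309155
20.4
top 0.4217487506517976 0.78 (array([ 0.54804951, -0.01403319, -1.7051655 ]), np.float64(0.04640619015004055))
scene 3.8516107240495647 0.95 (array([ 0.548683  , -0.01351284, -1.72635402]), np.float64(0.1966395133036467))
car (array([ 0.54814283, -0.01389556, -1.70078433]), np.float64(0.2465342898342111)) [-7.36311301e-05  3.54576314e-05] 0.011362079905619549 22.475
```

View pics/i.png

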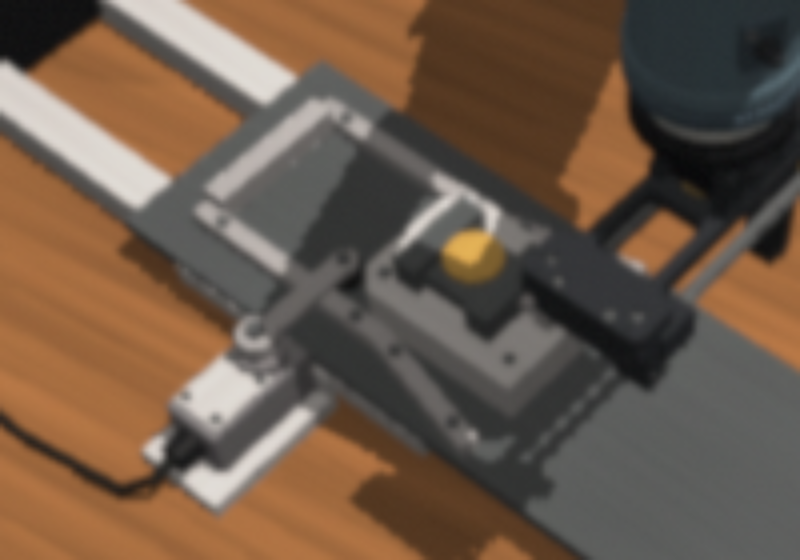

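The carrier sits centred at the entry of the straight part and the lever is back at rest. Now I'll push on the rear face to the end stop.

```bash
cat > s3.py <<'E'
from h import *
z=.071
env.command_gripper(.03); env.line_to(W(-.1,0,.15),.2); env.line_to(W(-.1,0,z),.12); env.pause(.1)
d=W(1,0,0)-W(0,0,0)
F=lambda: np.mean([env.read_force() for _ in range(3)],0)
f0=F(); x=-.08; env.line_to(W(x,0,z),.08)
while x<.047:
    x+=.008 if x<.025 else .002
    env.line_to(W(x,0,z),.06); f=(F()-f0)@d; print(round(x,3),round(f,1),end="; ")
    if f<-14: break
print(env.read_eef_pos(),tobed(env.read_eef_pos()),env.read_time_s())
x-=.02; env.line_to(W(x,0,z),.1); env.line_to(W(x-.02,0,.2),.2); env.line_to(W(-.2,0,.25),.3)
env.pause(.2)
r=find_carrier(np.array([*W(.11,0,0)[:2],bed[2]])); print(r,tobed(r[0]),r[0][2]-bed[2],env.read_time_s())
im=[]
fr=env.grab_frame("scene"); im.append(cv2.resize(fr["color"][120:220,110:310],None,fx=3,fy=3))
fr=env.grab_frame("top"); im.append(cv2.resize(fr["color"][110:210,290:490],None,fx=3,fy=3))
cv2.imwrite("pics/j.png",np.vstack(im))
E
python3 s3.py
```

```text
-0.072 0.6; -0.064 -0.1; -0.056 0.5; -0.048 0.2; -0.04 0.2; -0.032 1.1; -0.024 0.7; -0.016 0.3; -0.008 0.3; 0.0 0.7; 0.008 0.8; 0.016 -0.2; 0.024 -0.3; 0.032 0.4; 0.034 -3.2; 0.036 -7.6; 0.038 -16.9; [ 0.54325445 -0.04854269  0.07108494] [3.49166285e-02 7.69094400e-05] 30.05
top 2.449349004727397 0.62 (array([ 0.53150489, -0.11870314, -1.72029425]), np.float64(0.03762030109526926))
scene 3.934689649676467 0.65 (array([ 0.53058933, -0.11791616, -1.72401445]), np.float64(0.0414569772304787))
(array([ 0.53121154, -0.1181647 , -1.71515481]), np.float64(0.08534370224146526)) [ 0.10554088 -0.00203755] -0.0030084072593263844 32.4333
```

View pics/j.png

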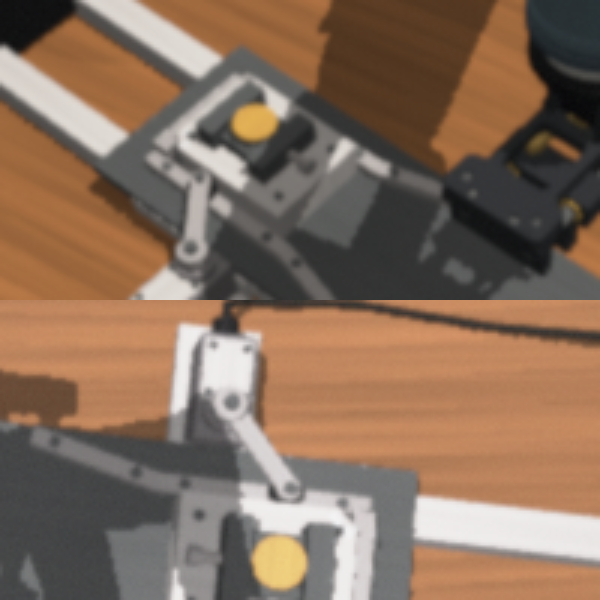

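The arm is held over at about 0.7 rad and the carrier nose appears to be against the end stop. I'll check for a gap there more closely.

Run:
```python
from h import *
im=[]
for c,(x0,y0,w,h) in (("scene",(150,135,85,50)),("top",(345,160,85,75))):
    F=np.mean([env.grab_frame(c)["color"] for _ in range(4)],0).astype(np.uint8); F=cv2.convertScaleAbs(F,alpha=1.25)
    im.append(cv2.resize(F[y0:y0+h,x0:x0+w],(595,int(h*595/w)) if c=="scene" else (595,int(h*595/w)),interpolation=cv2.INTER_CUBIC)[:300] if c=="scene" else cv2.resize(F[y0:y0+h,x0:x0+w],None,fx=7,fy=7,interpolation=cv2.INTER_CUBIC)[120:420])
cv2.imwrite("pics/k.png",np.vstack(im)); print(env.spot_point("end_stop","top")[:2],env.spot_point("carrier","top")[:1],env.spot_point("nest_home","top")[:2],env.read_time_s())
for c in("top","scene"): env.grab_frame(c); print([np.round(tobed(d["centre"]),4) for q in("end_stop","carrier","nest_home","bed") for d in env.spot_point(q,c)])
```

```text
[{'centre': [0.5219, -0.1725, 0.0425], 'score': 0.96}] [{'centre': [0.5299, -0.1146, 0.0396], 'score': 0.82}] [{'centre': [0.5237, -0.1772, 0.0443], 'score': 0.19}] 33.0833
[array([ 0.1654, -0.0032]), array([-0.061,  0.001]), array([ 0.1053, -0.0011]), array([-0.0063, -0.0009]), array([0.1188, 0.0592])]
[array([0.1643, 0.0019]), array([-0.2746, -0.3317]), array([-0.136 , -0.2668]), array([0.1023, 0.0009]), array([-0.0052,  0.0098])]
```

View pics/k.png

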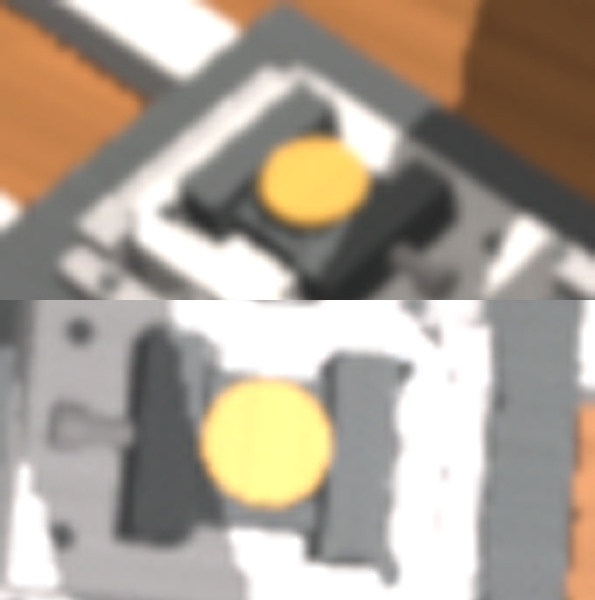

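No gap shows between nose and stop. Both cameras put end_stop at 0.165 and nest_home at about 0.105 in my frame, and the carrier is at 0.1055, so it is home.

```bash
python3 -c "
from plant import env
print(env.finish_job(),env.read_time_s())"
```

```text
the job is handed in; nothing more can be done
the job is handed in; nothing more can be done
```

I handed the job in: I swung the switch arm to about 0.65 rad and let it spring back. I then pushed the carrier home against the end stop, where it holds the arm over at about 0.7 rad by eye. My paths stayed clear of the tools, though I did not re-measure them, and the simulator gave no verdict back.

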